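# Release the battery hatch of an upturned bench scale

### The arm

A 7-joint arm with a two-finger parallel gripper is mounted at the origin on the work surface. World frame = base frame: x ahead of the robot, y to its left, z up, the work surface at z = 0. Lengths are in m, angles in rad, forces in N, time in s.
With the tool pointing down it reaches from about 0.35 to 0.9 m from the base axis. Payload 8.1 kg.
Tool frame: the origin (TCP) lies midway between the tips of the shut fingers; the grasp point (between the pads) lies 19 mm behind it (arm.pinch_z is the distance from the TCP to the grasp point, in m); z points along the fingers, y is the direction in which the jaws open and shut (so a half turn about z gives the same grasp; the last joint's range is limited). The gripper opens to 92 mm and grips with 3 to 60 N. Pads are 19 mm wide; open, the fingers measure 130 mm over their backs; the gripper's body (75 mm by 190 mm) begins 47 mm behind the grasp point.
Start: joints at [1.109, 0.434, 0.025, 1.573, -0.012, 1.134, -0.075], TCP at [0.219, -0.585, 0.227] pointing down, gripper open.
Joint ranges: [-2.62, 2.62], [-0.44, 2.09], [-1.27, 1.32], [0.08, 2.57], [-1.32, 4.46], [0.12, 2], [-2.74, 2.74]. Speed limits (rad/s): [2.22, 2.22, 3.01, 3.01, 3.14, 3.14, 3.14].

### API

Orientations are given as a rotation vector (axis times angle).
In Python, from cell import arm, eyes gives the robot as it stands.
- The arm moves only by the tool apply_moves, never from a script. Its argument "targets" is one flat list of numbers, 5 for each row, row after row: the closure, from 0 (fully open) to 1 (shut), then the shift along the tool's x, y, z each as a share of 40 cm, from -1 to 1, then the turn about the tool's z as a share of pi/2 rad, from -1 to 1. A call has 1 to 20 rows; each row shifts and turns the commanded pose from where the row before left it, along the tool's axes as they then stand; what a row does not reach is not made up. A row lasts 1/8 s, in which the tool goes at most 62.5 mm and 10.7 degrees, less where a joint would pass 70% of its speed; a pose out of reach is approached as far as the arm can. A call with a number of a shift or a turn outside -1 to 1 is refused whole. A call with a gripper value outside its range is refused whole. The fingers move at their own pace and stop on an object; "grip_force" is the grip in N (left out, the last holds). Time passes only in rows, so rows that do not move let the fingers close. It gives the time, the measured TCP pose, the force and the opening at its end, in the units of the state.
- arm.observe(): the state, without advancing time (a new reading comes with each control period).
- eyes.get_image(name): name is "scene" or "top" or "wrist"; returns the picture (420x560x3 uint8, red, green, blue); there is no depth.
- eyes.camera_params(name): a dict with "camera_matrix" (3x3 intrinsics, pixels), "xyz" and "attitude" of the camera in the world; the wrist camera has in their place "hand_eye" (4x4, takes a point from camera to tool coordinates, whose origin is the TCP and whose axes are the flange's). Camera axes: x right, y down, z forward; pixel columns grow to the right and rows downward; lengths in m; the calibration is good to about 2 mm. A picture is of the moment at which its call begins: read the wrist's pose just before it. camera_params takes no time and is no camera call.
- arm.sign_off(): hands the job in, once; it reports no verdict.
The state is a dict: "clock": time; "joints": joint angles; "dq": joint speeds; "joint_efforts": joint torques, N m; "position": TCP position; "ee_rot": TCP orientation; "force": force on the tool from outside, world axes, zero at the start; "ft_torque": the same for the moment, N m; "width": opening from 0.0 (shut) to 1.0 (fully open).
Only numpy, scipy, OpenCV 4.12 (cv2) and the standard library are available. Lean on these libraries where they do the work, as an engineer would, in place of code of your own. Each camera call takes 0.05 s, during which the arm holds its last target.

### The job

The coffee bench scale lies upside down for new batteries. Feel, or look, along the flat strip of its underside beside the battery hatch for the flush release button, press it in with a fingertip so that the hatch springs open, and come away leaving the hatch standing open. Do not lift or shove the scale or lean hard on it (its load cell is under there), and leave the batteries, jar and cup alone.

Things in the scene. Friction and masses are not known exactly. Their poses are not given: they have to be found in the camera images.
- scale: Grey bench scale upside down on its steel platter (240 x 330 mm in x, y), loose, about 2.5 kg. Origin: centre of the platter on the table, z up. Its flat underside, now on top, is level, 62 mm above the table, x = -115 to 115, y = -158 to 158 mm. The display console juts out at +x to 177 mm, lower. Four rubber feet, 26 mm wide, stand 8 mm above the underside at x = +-98, y = +-141 mm.
- strip_mid (a point): Underside face at x = -72, y = 0 mm of the scale: middle of the flat rigid strip (x -101 to -43 mm) along y beside the hatch. In it lies the release button, centre at x = -72 mm and anywhere from y = -40 to 40 mm: it differs on every scale, feel or look. A grey pad 30 (x) by 36 mm (y), top flush with the face, in the middle of a slightly darker finger well 58 by 62 mm, 5.5 mm deep.
- release (a joint): Travel of the release button down into the underside, m: 0 = out and flush, 0.0045 = fully in. Sprung: yields from about 2 N, about 5.7 N pushes it fully in, also off its centre. At 0.003 it draws the bolt and frees the hatch; let go, it springs back. The well lets a fingertip follow it down.
- hatch (a joint): Opening angle of the battery hatch, rad: 0 = shut and flush, 1.15 = fully open. Hinged along y at x = 8 mm of the scale, at the face; its free edge at x = -36 mm, beside the strip, rises. A light spring (under 1.5 N at the edge) throws it open by itself once the bolt is drawn and keeps it open; until then it cannot be raised.
- hatch_mid (a point): Middle of the shut battery hatch, on the underside face at x = -14, y = 0 mm of the scale (stays with the scale). The hatch is 44 mm (x) by 116 mm (y), with three dark ribs. The white plate, red seal and dark slots on the other side of it are only markings.
- cell_a: Fresh green and brass C battery standing beside the scale, 26 mm across, 50 mm tall. Origin: centre of its underside. To be left alone.
- cell_b: A second one like cell_a. To be left alone.
- jar: Amber glass sample jar with metal cap, 68 mm across, 95 mm tall. Origin: centre of its underside. To be left alone.
- cup: White cupping cup, 84 mm across the rim, 65 mm tall. Origin: centre of its underside. To be left alone.

How it is judged:
By the outcome, as a careful person would: the job done as asked, in the order asked, and still so for the second after the job is handed in, with the robot touching nothing.
It also fails if it takes over 48 s, if anything falls off the work surface, if the arm or the gripper's body presses on something with over 40 N, if the wrist force passes 120 N, or if a joint passes its speed limit or range.

## Working session

There is one attempt and no reset: what is moved stays moved. The work goes in short steps, Python scripts to look and compute and a tool call to move; the robot and the scene stay as the last step left them, time stands still between calls to the robot, and variables do not carry over. Pictures are saved under pics/ and viewed, and the job is handed in when it is done.

Besides the shell and the picture viewer there is one more tool, called after ">>>" by a JSON object that holds its "method" and its "body". apply_moves: Moves the arm, as the interface text tells. Its arguments: {"type":"object","properties":{"targets":{"type":"array"},"grip_force":{"type":"number"}},"required":["targets"]}

```bash
mkdir -p pics; ls; cat > h.py <<'E'
import numpy as np, cv2
from cell import arm, eyes
from scipy.spatial.transform import Rotation as R
def save(n,f):
    im=eyes.get_image(n); cv2.imwrite('pics/'+f,im[:,:,::-1]); return im
E
python3 - <<'E'
from h import *
print(arm.observe())
for n in ['scene','top','wrist']:
    print(n,eyes.camera_params(n))
save('top','top0.png'); save('scene','scene0.png')
E
```

```text
pics
{'clock': 0.0, 'joints': array([ 1.10940485,  0.43523219,  0.02500426,  1.57410375, -0.01162658,
        1.13398568, -0.07510776]), 'dq': array([ 1.46979581e-04, -4.11783402e-05, -1.05590492e-03,  7.44761443e-05,
       -4.49644526e-04,  1.00193348e-03,  1.58342207e-03]), 'joint_efforts': array([ 1.34555617e-04, -6.67852736e+01,  9.85528417e-01, -3.14466441e+01,
       -6.02706266e-02,  4.29949898e-02,  1.92760158e-04]), 'position': array([ 0.21922195, -0.58474528,  0.22593703]), 'ee_rot': array([-3.08970393e+00, -5.60116244e-01,  6.47558518e-04]), 'force': array([ 0.16994092, -0.81752928,  0.24330301]), 'ft_torque': array([ 0.0296848 , -0.0635997 ,  0.02154003]), 'width': 1.00175037163015}
scene {'camera_matrix': array([[503.72062269,   0.        , 276.81740656],
       [  0.        , 503.72062269, 217.16403508],
       [  0.        ,   0.        ,   1.        ]]), 'xyz': array([1.17665533, 0.42489974, 0.72393176]), 'attitude': array([-1.22240675, -2.25561388,  0.96473355])}
top {'camera_matrix': array([[449.40679872,   0.        , 273.08147854],
       [  0.        , 449.40679872, 201.38228753],
       [  0.        ,   0.        ,   1.        ]]), 'xyz': array([0.47354757, 0.04841073, 1.12424961]), 'attitude': array([-2.13607863,  2.15811239, -0.1092453 ])}
wrist {'camera_matrix': array([[301.66060627,   0.        , 274.05884867],
       [  0.        , 301.66060627, 212.93928695],
       [  0.        ,   0.        ,   1.        ]]), 'hand_eye': array([[-1.30102807e-03, -9.52424804e-01, -3.04770896e-01,
         8.19588397e-02],
       [ 9.99997976e-01, -7.71387149e-04, -1.85823904e-03,
        -4.16442863e-04],
       [ 1.53473660e-03, -3.04772697e-01,  9.52423880e-01,
        -1.58122925e-01],
       [ 0.00000000e+00,  0.00000000e+00,  0.00000000e+00,
         1.00000000e+00]])}
```

View pics/top0.png

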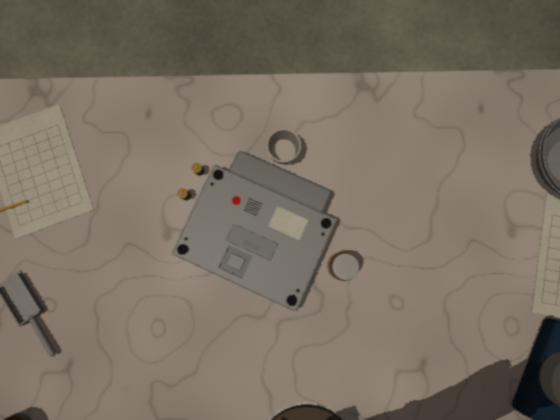

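View pics/scene0.png

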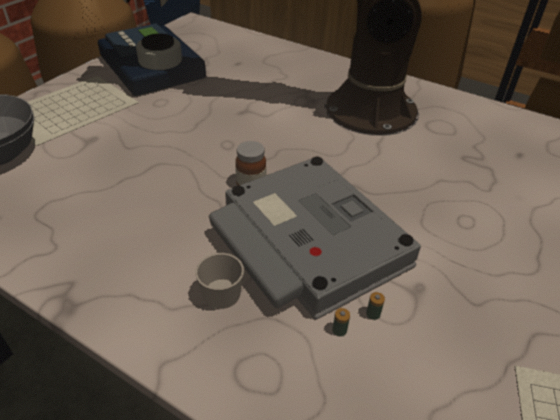

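The top view shows the scale: feet near (218,175), (326,223), (183,249) and (292,300), the hatch near (252,242), and the darker well with its pad near (235,262). I'll measure these next.

```bash
cat >> h.py <<'E'
def cast(n,px,z):
    p=eyes.camera_params(n); K=p['camera_matrix']; Rm=R.from_rotvec(p['attitude']).as_matrix(); o=p['xyz']
    px=np.atleast_2d(np.float64(px)); d=np.c_[px,np.ones(len(px))]@np.linalg.inv(K).T@Rm.T
    return o+d*((z-o[2])/d[:,2])[:,None]
E
python3 - <<'E'
from h import *
im=cv2.imread('pics/top0.png'); g=cv2.cvtColor(im,cv2.COLOR_BGR2GRAY)
c=im[140:320,160:360]; cv2.imwrite('pics/crop.png',cv2.resize(c,None,fx=4,fy=3.3,interpolation=cv2.INTER_CUBIC)[:600,:800])
feet=[]
for x,y in [(218,175),(326,223),(183,249),(292,300)]:
    w=g[y-9:y+10,x-9:x+10]; m=(w<45).astype(np.uint8)
    n,l,s,ce=cv2.connectedComponentsWithStats(m); i=1+np.argmax(s[1:,4]); print(s[i],ce[i]+[x-9,y-9]); feet.append(ce[i]+[x-9,y-9])
P=cast('top',feet,0.070)[:,:2]; print(P)
M=np.array([[98,141],[98,-141],[-98,141],[-98,-141]])/1e3
c=P.mean(0); A=M.T@(P-c); th=np.arctan2(A[0,1]-A[1,0],A[0,0]+A[1,1]); Rz=np.array([[np.cos(th),-np.sin(th)],[np.sin(th),np.cos(th)]])
print('centre',c,'yaw',th,np.degrees(th)); print('res',P-c-M@Rz.T)
for nm,p in [('well',(235,262)),('hatch',(252,242))]:
    print(nm,Rz.T@(cast('top',p,.062)[0,:2]-c))
E
```

```text
[ 5  4  9  9 64] [217.875    174.265625]
[ 5  5  9  9 66] [325.74242424 222.84848485]
[ 4  5 10  9 72] [182.31944444 248.98611111]
[ 4  4  9 10 69] [291.36231884 299.7826087 ]
[[ 0.67165174  0.20253808]
 [ 0.55267768 -0.051836  ]
 [ 0.49485287  0.28502196]
 [ 0.37630417  0.03116234]]
centre [0.52387161 0.1167216 ] yaw -0.4375110767904358 -25.06753819031604
res [[-7.28924177e-04 -3.81325456e-04]
 [-2.23451370e-04  6.82732839e-04]
 [ 1.07734026e-05 -9.39962501e-04]
 [ 9.41602144e-04  6.38555118e-04]]
well [-0.07392022  0.01547284]
hatch [-0.01489401 -0.00119283]
```

View pics/crop.png

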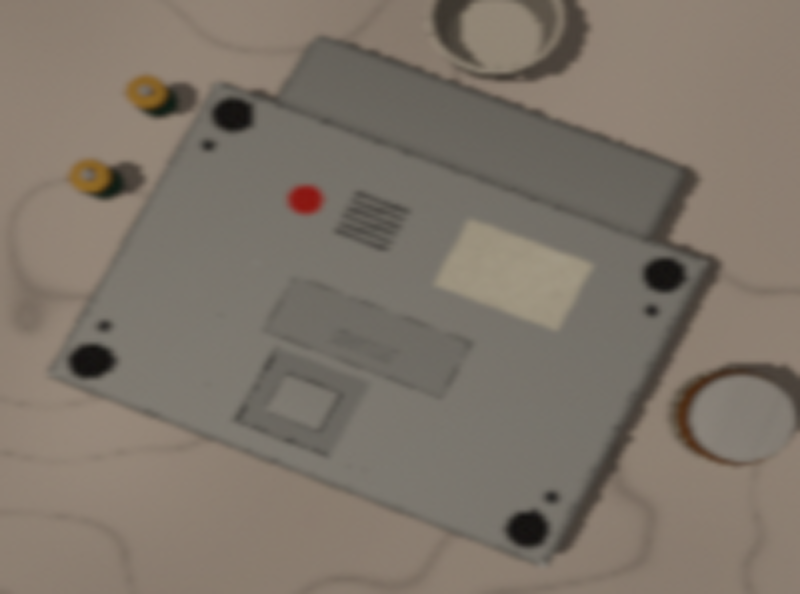

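```bash
python3 - <<'E'
from h import *
print('pad',cast('top',(235.75,261.8),.062))
s=arm.observe(); Rm=R.from_rotvec(s['ee_rot']).as_matrix(); print(Rm.round(4))
c=np.array([.52387,.11672]);th=-.43751
Rz=np.array([[np.cos(th),-np.sin(th)],[np.sin(th),np.cos(th)]])
b=cast('top',(235.75,261.8),.062)[0,:2]; print('pad in scale',Rz.T@(b-c)); B=c+Rz@[-.072,.0148]; print('target',B)
ya=np.degrees(np.arctan2(Rm[1,1],Rm[0,1])); print('tool y angle',ya,'want',90+np.degrees(th))
# final tool frame for both choices: y angle a, z down => x = y x z
for a in (64.93,-115.07):
    t=np.radians(a); y=np.array([np.cos(t),np.sin(t),0]); x=np.cross(y,[0,0,-1]); d=np.r_[B,.12]-s['position']
    print('y angle',a,'turn about tool z deg',-(a-ya),'shift tool',x@d,y@d,-d[2])
    via=np.array([.42,-.33,.2]); 
    for p,q in ((s['position'],via),(via,np.r_[B,.12])): print(np.array([x@(q-p),y@(q-p),-(q-p)[2]])/.4)
E
```

```text
pad [[0.46391982 0.16029223 0.062     ]]
[[ 9.364e-01  3.510e-01 -6.000e-04]
 [ 3.511e-01 -9.364e-01  1.300e-03]
 [-1.000e-04 -1.400e-03 -1.000e+00]]
pad in scale [-0.07276436  0.01406813]
target [0.46492226 0.16063132]
tool y angle -69.44844435390003 want 64.93252350523136
y angle 64.93 turn about tool z deg -134.37844435390002 shift tool 0.09332744180455836 0.7792994193996431 0.10601569153140525
[-0.18468812  0.78963848  0.06503923]
[0.41800672 1.15861006 0.2       ]
y angle -115.07 turn about tool z deg 45.621555646099964 shift tool -0.09332744180455825 -0.7792994193996432 0.10601569153140525
[ 0.18468812 -0.78963848  0.06503923]
[-0.41800672 -1.15861006  0.2       ]
```

>>> {"method": "apply_moves", "body": {"targets": [1, 0, 0, 0, -0.115, 1, 0, 0, 0, -0.115, 1, 0, 0, 0, -0.115, 1, 0, 0, 0, -0.115, 1, 0, 0, 0, -0.115, 1, 0, 0, 0, -0.115, 1, 0, 0, 0, -0.115, 1, 0, 0, 0, -0.115, 1, 0, 0, 0, -0.115, 1, 0, 0, 0, -0.115, 1, 0, 0, 0, -0.115, 1, 0, 0, 0, -0.115, 1, 0, 0, 0, -0.113], "grip_force": 10}}

```text
clock: 1.72
position: [0.2192, -0.585, 0.2262]
ee_rot: [-0.673, -3.068, -0.001]
force: [-0.6, -0.4, 0.6]
width: 0.004
```

>>> {"method": "apply_moves", "body": {"targets": [1, -0.023, 0.099, 0.005, 0, 1, -0.023, 0.099, 0.005, 0, 1, -0.023, 0.099, 0.005, 0, 1, -0.023, 0.099, 0.005, 0, 1, -0.023, 0.099, 0.005, 0, 1, -0.023, 0.099, 0.005, 0, 1, -0.023, 0.099, 0.005, 0, 1, -0.023, 0.099, 0.005, 0, 1, 0, 0, 0, 0]}}

```text
clock: 2.85
position: [0.4224, -0.326, 0.2107]
ee_rot: [0.673, 3.068, 0.002]
force: [-0.2, -0.1, 0.4]
width: 0.007
```

>>> {"method": "apply_moves", "body": {"targets": [1, 0.042, 0.115, 0.01, 0, 1, 0.042, 0.115, 0.01, 0, 1, 0.042, 0.115, 0.01, 0, 1, 0.042, 0.115, 0.01, 0, 1, 0.042, 0.115, 0.01, 0, 1, 0.042, 0.115, 0.01, 0, 1, 0.042, 0.115, 0.01, 0, 1, 0.042, 0.115, 0.01, 0, 1, 0.042, 0.115, 0.01, 0, 1, 0.042, 0.113, 0.01, 0, 1, 0, 0, 0, 0, 1, 0, 0, 0, 0]}}

```text
clock: 4.35
position: [0.4628, 0.1564, 0.1704]
ee_rot: [-0.683, -3.066, 0.002]
force: [-0.1, -0.5, -0.6]
width: 0.002
```

```bash
python3 - <<'E'
from h import *
s=arm.observe();print(s['position'],s['force']); save('wrist','w1.png')
p=eyes.camera_params('wrist');H=p['hand_eye'];Rm=R.from_rotvec(s['ee_rot']).as_matrix()
def proj(P):
    t=Rm.T@(np.array(P)-s['position']); q=np.linalg.inv(H)@np.r_[t,1]; u=p['camera_matrix']@q[:3]; return u[:2]/u[2]
c=np.array([.52387,.11672]);th=-.43751
Rz=np.array([[np.cos(th),-np.sin(th)],[np.sin(th),np.cos(th)]])
for q in ([-72,15],[-57,33],[-57,-3],[-87,33],[-87,-3],[-36,58],[-36,-58],[8,58],[8,-58]): print(q,proj(np.r_[c+Rz@np.array(q)/1e3,.062]).round(1))
E
```

```text
[0.46284947 0.1564456  0.17035529] [-0.10491841 -0.46939975 -0.56664137]
[-72, 15] [279.7 212. ]
[-57, 33] [298.8 227.2]
[-57, -3] [260.5 227.2]
[-87, 33] [299.5 196.3]
[-87, -3] [260.  196.3]
[-36, 58] [324.3 247.6]
[-36, -58] [203.7 247.8]
[8, 58] [322.2 287.8]
[8, -58] [206.9 287.9]
```

View pics/w1.png

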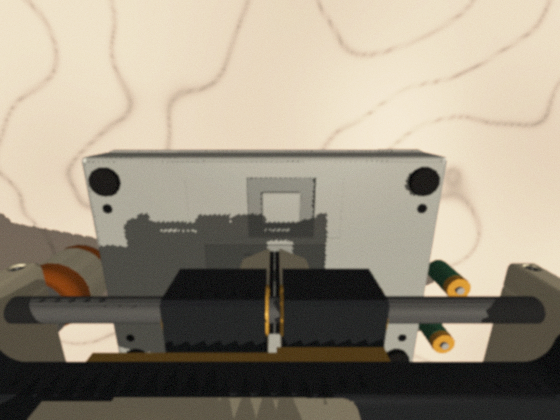

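The wrist view shows the pad at about (281,207), inside the darker well. The top-view fit predicted (280,212), so the two agree to about 4 mm. That is well within the pad, so I'll descend to just above it.

>>> {"method": "apply_moves", "body": {"targets": [1, 0.004, 0.012, 0.06, 0, 1, 0, 0, 0.06, 0, 1, 0, 0, 0.06, 0, 1, 0, 0, 0.045, 0, 1, 0, 0, 0, 0, 1, 0, 0, 0, 0, 1, 0, 0, 0, 0]}}

```text
clock: 5.28
position: [0.464, 0.1628, 0.0815]
ee_rot: [0.682, 3.065, 0.001]
force: [-0.1, 0.3, 0.4]
width: 0.006
```

```bash
python3 - <<'E'
from h import *
s=arm.observe();print(s['position'],s['force'],s['ee_rot'])
c=np.array([.52387,.11672]);th=-.43751
Rz=np.array([[np.cos(th),-np.sin(th)],[np.sin(th),np.cos(th)]])
print(Rz.T@(s['position'][:2]-c))
E
```

```text
[0.46401362 0.16282258 0.0815295 ] [-0.11241346  0.26833642  0.43001613] [6.82055698e-01 3.06532711e+00 9.94529338e-04]
[-0.07375146  0.01639988]
```

>>> {"method": "apply_moves", "body": {"targets": [1, 0, 0, 0.02, 0, 1, 0, 0, 0.018, 0, 1, 0, 0, 0, 0, 1, 0, 0, 0, 0]}}

```text
clock: 5.78
position: [0.4634, 0.1628, 0.0654]
ee_rot: [-0.682, -3.066, 0.0]
force: [1.4, 0.1, 0.2]
width: 0.004
```

>>> {"method": "apply_moves", "body": {"targets": [1, 0, 0, 0.005, 0, 1, 0, 0, 0, 0, 1, 0, 0, 0, 0]}}

```text
clock: 6.15
position: [0.4635, 0.1627, 0.0636]
ee_rot: [0.682, 3.067, 0.0]
force: [0.4, -0.3, 0.1]
width: 0.004
```

>>> {"method": "apply_moves", "body": {"targets": [1, 0, 0, 0.005, 0, 1, 0, 0, 0, 0, 1, 0, 0, 0, 0]}}

```text
clock: 6.52
position: [0.4636, 0.1627, 0.0616]
ee_rot: [0.682, 3.066, 0.0]
force: [0.4, 0.4, 1.4]
width: 0.005
```

>>> {"method": "apply_moves", "body": {"targets": [1, 0, 0, 0.004, 0, 1, 0, 0, 0, 0, 1, 0, 0, 0, 0]}}

```text
clock: 6.9
position: [0.4636, 0.1627, 0.06]
ee_rot: [0.682, 3.066, 0.0]
force: [0.2, -0.0, 4.2]
width: 0.005
```

>>> {"method": "apply_moves", "body": {"targets": [1, 0, 0, 0.003, 0, 1, 0, 0, 0, 0, 1, 0, 0, 0, 0]}}

```text
clock: 7.28
position: [0.4636, 0.1627, 0.0588]
ee_rot: [0.682, 3.066, 0.0]
force: [1.3, -0.7, 3.9]
width: 0.002
```

```bash
python3 - <<'E'
from h import *
s=arm.observe();print(s['position'],s['force'])
save('scene','s2.png')
im=cv2.imread('pics/s2.png')[140:320,190:430]; cv2.imwrite('pics/s2c.png',cv2.resize(im,None,fx=3.2,fy=3.2))
E
```

```text
[0.4635754  0.1627326  0.05879065] [ 1.34417942 -0.6926613   3.89818222]
```

View pics/s2c.png

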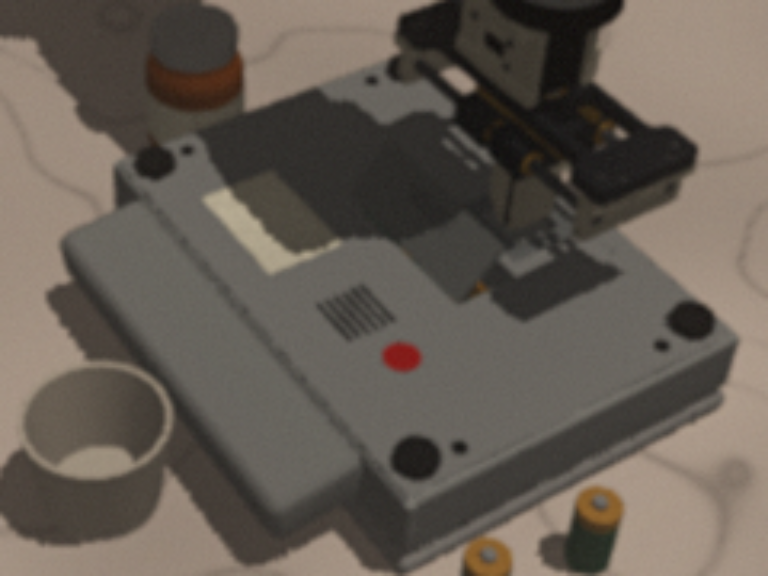

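The scene view shows the hatch plate tilted up, with a battery visible beneath it at about (478,288) in the crop. I'll lift straight off.

>>> {"method": "apply_moves", "body": {"targets": [1, 0, 0, -0.01, 0, 1, 0, 0, -0.03, 0, 1, 0, 0, -0.08, 0, 1, 0, 0, -0.1, 0, 1, 0, 0, -0.1, 0, 1, 0, 0, -0.1, 0, 1, 0, -0.12, 0, 0, 1, 0, -0.12, 0, 0, 1, 0, -0.12, 0, 0, 1, 0, -0.12, 0, 0, 1, 0, -0.12, 0, 0, 1, 0, -0.12, 0, 0, 1, 0, 0, 0, 0, 1, 0, 0, 0, 0]}}

```text
clock: 9.07
position: [0.3414, -0.0976, 0.2271]
ee_rot: [0.682, 3.066, 0.0]
force: [-0.2, -0.1, -0.3]
width: 0.007
```

```bash
python3 - <<'E'
from h import *
s=arm.observe();print(s['position'],s['force'],s['clock'])
save('scene','s3.png'); save('top','t3.png')
a=cv2.imread('pics/s3.png')[140:340,190:430]; b=cv2.imread('pics/t3.png')[130:330,160:360]
cv2.imwrite('pics/c3.png',np.hstack([cv2.resize(a,None,fx=1.8,fy=1.8),cv2.resize(b,None,fx=1.8,fy=1.8)]))
g=cv2.imread('pics/t3.png',0); g0=cv2.imread('pics/top0.png',0)
for x,y in [(218,175),(326,223),(183,249),(292,300)]:
  o=[]
  for G in (g0,g):
    m=(G[y-9:y+10,x-9:x+10]<45).astype(np.uint8);n,l,st,ce=cv2.connectedComponentsWithStats(m);i=1+np.argmax(st[1:,4]);o.append(ce[i]+[x-9,y-9])
  print(o[1]-o[0])
E
```

```text
[ 0.34138222 -0.09762648  0.22706089] [-0.1657531  -0.10101032 -0.28493782] 9.075
[-0.23713528  0.16206897]
[ 0.01948052 -0.00721501]
[0.12173203 0.01388889]
[-0.03928571 -0.00044643]
```

View pics/c3.png

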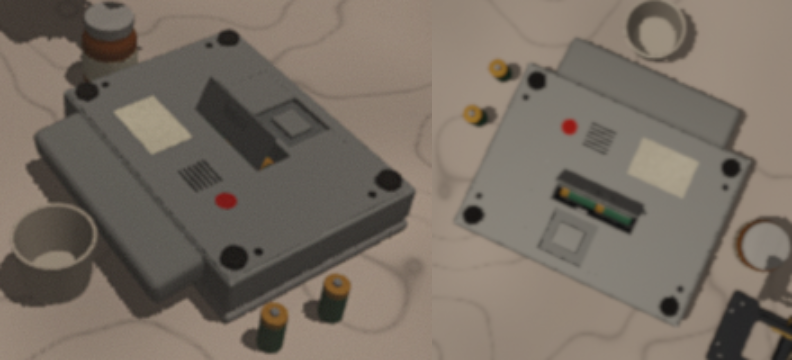

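Both views show the hatch standing open with the batteries inside visible, and the button has sprung back. The scale's feet are within 0.3 px of where they were, and the jar, cup and cells haven't moved. The arm is clear, so I'll hand the job in.

```bash
python3 -c "
from cell import arm
print(arm.sign_off())"
```

```text
the job is handed in; nothing more can be done
None
```

The hatch is open and standing by itself, and the job was handed in at about 9.1 s of the 48 s allowed. I found the release button in the top view at about x = -73, y = 14 mm on the scale. I pressed it straight down with the shut fingertips, then lifted away and withdrew.

- **Press:** the largest force I read at the tool was about 4.2 N. The fingertips went about 3 mm below the face.
- **Hatch:** the final scene and top pictures both show it standing open with the batteries inside visible. The button had sprung back.
- **Scale:** its feet moved less than 0.3 px in the top view, so it did not shift measurably.
- **Other items:** by eye, the cells, jar and cup look unmoved; I did not measure them. The last force reading was only noise, with the arm clear of everything.
- **Disagreement:** the wrist camera put the button about 4 mm further towards the scale's outer edge than the top-camera fit did. I aimed about 1.5 mm that way, well inside the pad, and the press worked.

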